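# Swap two parts into their own trays and block them in

## Robot

A 7-joint arm with a two-finger parallel gripper is mounted at the origin on the work surface; the furniture and walls round the work are solid. World frame = base frame: x ahead of the robot, y to its left, z up, the work surface at z = 0. Lengths are in m, angles in rad, forces in N, time in s.
With the tool pointing down it reaches from about 0.425 to 0.875 m from the base axis. Payload 8.4 kg.
Tool frame: the origin (TCP) lies midway between the tips of the shut fingers; the grasp point (between the pads) lies robot.hold_point_z behind it (robot.hold_point_z is the distance from the TCP to the grasp point, in m); z points along the fingers, x is the direction in which the jaws open and shut, and the axes are right-handed (so a half turn about z gives the same grasp; the last joint's range is limited). The gripper opens to 85 mm and grips with 20 to 120 N. Pads are 22 mm wide; open, the fingers measure 114 mm over their backs; the gripper's body (76 mm by 85 mm) begins 54 mm behind the grasp point. The pads swing forward as they close: fully open they stand 13 mm farther back than shut.
Start: joints at [1.118, 0.333, 0.04, 1.465, -0.013, 1.343, -0.059], TCP at [0.225, -0.61, 0.231] pointing down, gripper open.
Joint ranges: [-2.58, 2.58], [-0.38, 2.09], [-1.3, 1.39], [0.25, 2.4], [-1.5, 4.64], [0.08, 2.09], [-2.65, 2.65]. Speed limits (rad/s): [2.22, 2.22, 2.79, 2.79, 3.14, 3.14, 3.14].

## Interface

Orientations are given as [roll, pitch, yaw] about the fixed x, y, z axes, in that order (R = Rz(yaw) Ry(pitch) Rx(roll)).
In Python, from bench import sensors, eyes, workorder, robot gives the robot as it stands.
- The arm moves only by the tool carry_out, never from a script. Its arguments are lists of equal length, an entry for each row: "xyz": the shift along the world's x, y, z in m, a list of three; "turn": the turn, a rotation vector about the world's x, y, z in degrees, a list of three. A call has 1 to 20 rows; each row shifts and turns the commanded pose from where the row before left it; what a row does not reach is not made up. A row lasts 1/10 s, in which the tool goes at most 50 mm and 8.59 degrees, less where a joint would pass 70% of its speed; a pose out of reach is approached as far as the arm can. A call with a gripper value outside its range is refused whole. "fingers" is the closure in counts, from 0 (fully open) to 255 (shut), set as the call begins (left out, the last holds). The fingers move at their own pace and stop on an object; "grip_force" is the grip in N (left out, the last holds). Time passes only in rows, so rows that do not move let the fingers close. It gives the time, the measured TCP pose, the force and the opening at its end, in the units of the state.
- sensors.get_state(): the state, without advancing time (a new reading comes with each control period).
- eyes.get_image(name): name is "side" or "top" or "wrist"; returns (picture, depth): 384x512x3 uint8, red, green, blue; 384x512 float32, m along the optical axis (not along the pixel's ray), 0 where there is no reading.
- eyes.camera_params(name): a dict with "K" (3x3 intrinsics, pixels), "dist_coeffs" ([k1, k2, p1, p2, k3] as OpenCV has them; the pictures are not rectified), "R" (3x3) and "t" (3): a world point X has camera coordinates R X + t. Camera axes: x right, y down, z forward; pixel columns grow to the right and rows downward; lengths in m; the calibration is good to about 2 mm. A picture is of the moment at which its call begins: read the wrist's pose just before it. camera_params takes no time and is no camera call; for the wrist camera it gives the pose at the moment of the call.
- workorder.sign_off(): hands the job in, once; it reports no verdict.
The state is a dict: "clock": time; "q": joint angles; "dq": joint speeds; "effort": joint torques, N m; "position": TCP position; "orientation": TCP orientation; "ft_force": force on the tool from outside, world axes, zero at the start; "moment": the same for the moment, N m; "width": finger opening in m.
Only numpy, scipy, OpenCV 4.12 (cv2) and the standard library are available. Lean on these libraries where they do the work, as an engineer would, in place of code of your own. Each camera call takes 0.05 s, during which the arm holds its last target. There are 200 camera calls.

## Task

The vee block and the drill chuck have been put in each other's trays: swap them, so that the vee block is in the yellow tray and the chuck stands in the green tray (the blue mat is clear if you need to put something down on the way). Then stand a wooden packing block in the gap left in each tray, the thick pale one beside the chuck and the thin dark one beside the vee block, with everything upright on the tray floor and let go. Do not disturb the two loose nuts or the roll of tape.

Things in the scene. Friction and masses are not known exactly. Their poses are not given: they have to be found in the camera images.
- vee_block: grey steel vee block, 50 (x) x 60 (y) x 42 (z) mm, 0.72 kg; the vee groove is open at the top and runs along x, so the two upright outer faces, 60 mm apart along y, are the ones to grip. Origin: centre of the underside, z up. At the start it lies in the green tray with its y roughly along the tray's length; it fits with ease that way round in either tray.
- drill_chuck: grey steel drill chuck standing on its jaws, round, 44 mm diameter, 86 mm tall with a thinner stub on top, 0.62 kg; its full-width body is gripped about 40 mm above the underside. Origin: centre of the underside, z up along its axis; its yaw means nothing. At the start it stands in the yellow tray.
- thick_block: thick packing block of pale wood, 40 (x) x 48 (y) x 60 (z) mm, 0.07 kg. Stands upright on the bench beside the work at the start. Origin: centre of the underside; x is the thickness, y the 48 mm width, z up. With the chuck at one end of the green tray it fits in the rest of the length, x along the tray's length, with about 16 mm to spare in all.
- thin_block: thin packing block of dark wood, 24 (x) x 48 (y) x 60 (z) mm, 0.06 kg. Stands upright on the bench beside the work at the start. Origin: centre of the underside; x is the thickness, y the 48 mm width, z up. With the vee block at one end of the yellow tray (its 60 mm along the tray) it fits in the rest of the length, x along the tray's length, with about 16 mm to spare in all.
- green_tray: green moulded open tray, fixed to the bench. Outside 108 (x) x 70 (y) x 20 (z) mm; walls and floor 4 mm, so it is 100 x 62 mm inside and its walls stand 16 mm above its inner floor. Origin: centre of the underside, on the bench; the inner floor is 4 mm above it. x runs along the length, z up. The chuck's own tray.
- yellow_tray: yellow moulded open tray, fixed to the bench. Outside 108 (x) x 70 (y) x 20 (z) mm; walls and floor 4 mm, so it is 100 x 62 mm inside and its walls stand 16 mm above its inner floor. Origin: centre of the underside, on the bench; the inner floor is 4 mm above it. x runs along the length, z up. The vee block's own tray.
- mat: flat blue plastic mat, 130 (x) x 110 (y) x 3 mm, fixed to the bench, empty: a free spot to set something down. Origin: centre of the underside, its top 3 mm above.
- large_nut: loose grey hexagon nut, 28 x 24 x 19 mm, lying flat; a bystander. Origin: centre of the underside.
- black_nut: loose black hexagon nut, 22 x 19 x 15 mm, lying flat; a bystander. Origin: centre of the underside.
- tape: loose roll of cream tape, 104 mm diameter, 25 mm high, lying flat; a bystander. Origin: centre of the underside.
Mind the look-alikes: they are no part of the job. What is shaped like the drill_chuck but turquoise is not meant.

How it is judged:
At the end, for the whole second after the job is handed in: Vee block and thin block in the yellow tray, chuck and thick block in the green: each origin inside its tray (within 50 mm along, 31 mm across the centre), underside at most 6 mm above the inner floor, upright within 0.12 rad, released and at rest (x of vee_block in the frame of yellow_tray between -0.05 and 0.05 m and y of vee_block in the frame of yellow_tray between -0.031 and 0.031 m and z of vee_block in the frame of yellow_tray between -0.002 and 0.01 m and angle between each of vee_block, drill_chuck, thin_block, thick_block's own z axis and vertical below 0.12 rad and linear speed of each of vee_block, drill_chuck, thin_block, thick_block below 0.02 m/s and angular speed of each of vee_block, drill_chuck, thin_block, thick_block below 0.2 rad/s and x of drill_chuck in the frame of green_tray between -0.05 and 0.05 m and y of drill_chuck in the frame of green_tray between -0.031 and 0.031 m and z of drill_chuck in the frame of green_tray between -0.002 and 0.01 m and x of thin_block in the frame of yellow_tray between -0.05 and 0.05 m and y of thin_block in the frame of yellow_tray between -0.031 and 0.031 m and z of thin_block in the frame of yellow_tray between -0.002 and 0.01 m and x of thick_block in the frame of green_tray between -0.05 and 0.05 m and y of thick_block in the frame of green_tray between -0.031 and 0.031 m and z of thick_block in the frame of green_tray between -0.002 and 0.01 m); the robot touches nothing.
It fails at once if a loose nut or the roll of tape is moved by more than 20 mm (distance of any of large_nut, black_nut, tape from where it was at the start of the episode above 0.02 m).
It also fails if it takes over 144 s, if anything falls off the work surface, if the arm or the gripper's body presses on something with over 40 N, if the wrist force passes 120 N, or if a joint passes its speed limit or range.

## Working session

There is one attempt and no reset: what is moved stays moved. The work goes in short steps, Python scripts to look and compute and a tool call to move; the robot and the scene stay as the last step left them, time stands still between calls to the robot, and variables do not carry over. Pictures are saved under pics/ and viewed, about 12 in all and at most 16, crops included, and the job is handed in when it is done.

Besides the shell and the picture viewer there is one more tool, called after "Emit:" as name(argument=value, ...) on one line, values as JSON. carry_out: Moves the arm, as the interface text tells. Its arguments: {"type":"object","properties":{"xyz":{"type":"array","items":{"type":"array","items":{"type":"number"}}},"turn":{"type":"array","items":{"type":"array","items":{"type":"number"}}},"fingers":{"type":"number"},"grip_force":{"type":"number"}},"required":["xyz","turn"]}

```bash
ls; mkdir -p pics; python3 - <<'E'
from bench import sensors, eyes, workorder, robot
import cv2,numpy as np
print(sensors.get_state()); print(robot.hold_point_z)
for n in("top","side"):
    im,d=eyes.get_image(n); np.savez(f"pics/{n}0.npz",im=im,d=d)
    cv2.imwrite(f"pics/{n}0.png",im[:,:,::-1]); p=eyes.camera_params(n); print(n,p)
E
```

```text
pics
{'clock': 0.0, 'q': array([ 1.11779002,  0.33391471,  0.03982743,  1.46629229, -0.01341002,
        1.3433013 , -0.05848993]), 'dq': array([ 4.64587229e-04, -9.03971868e-05,  1.00958258e-03, -9.28127202e-04,
        5.97202882e-04, -8.91656130e-04, -3.98110040e-04]), 'effort': array([ 2.70458831e-04, -6.58548188e+01,  1.36536330e+00, -4.05559337e+01,
        1.68486102e-02,  1.25369558e-02,  4.30743313e-06]), 'position': array([ 0.22504633, -0.60929936,  0.23040788]), 'orientation': array([ 3.14150553e+00,  1.64793301e-03, -1.21695597e+00]), 'ft_force': array([-0.27562103,  0.84564165,  0.44402177]), 'moment': array([ 0.02187054,  0.01195147, -0.002026  ]), 'width': 0.08540200416379642}
0.0187
top {'K': array([[458.54180194,   0.        , 251.38636069],
       [  0.        , 458.54180194, 191.52701549],
       [  0.        ,   0.        ,   1.        ]]), 'dist_coeffs': array([-0.02518863,  0.        ,  0.        ,  0.        ,  0.        ]), 'R': array([[-0.02833186, -0.99945945, -0.01667699],
       [-0.98399516,  0.03082204, -0.17550931],
       [ 0.17592846,  0.01143757, -0.98433651]]), 't': array([0.0441807 , 0.59208115, 1.12463224])}
side {'K': array([[488.81251613,   0.        , 254.88371096],
       [  0.        , 488.81251613, 189.91988484],
       [  0.        ,   0.        ,   1.        ]]), 'dist_coeffs': array([-0.20379648,  0.        ,  0.        ,  0.        ,  0.        ]), 'R': array([[ 0.99905118,  0.04281361,  0.00798338],
       [ 0.03142498, -0.58174388, -0.81276474],
       [-0.03015311,  0.81224445, -0.58253733]]), 't': array([-0.59730511,  0.03440701,  1.44306974])}
```

View pics/top0.png

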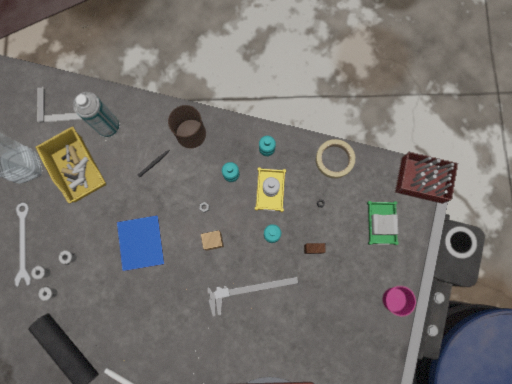

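View pics/side0.png

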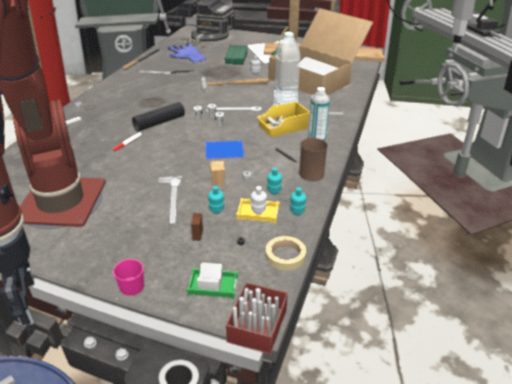

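The top view shows these candidates:
- **Chuck:** the grey one at (271,186) in the yellow tray. The turquoise look-alikes are at (267,144), (230,171) and (272,233).
- **Vee block:** (385,224), in the green tray.
- **Thick block:** pale, at (211,240).
- **Thin block:** dark, at (315,248).
- **Bystanders:** large nut (204,207), black nut (321,203) and tape (336,158).
- **Mat:** (140,243).

Next I'll take a close crop and measure.

```bash
cat > h.py <<'E'
import cv2,numpy as np
from bench import sensors, eyes
def cloud(n,d,p=None):
    p=p or eyes.camera_params(n); h,w=d.shape
    v,u=np.mgrid[:h,:w]; uv=np.stack([u,v],-1).reshape(-1,1,2).astype(np.float64)
    xy=cv2.undistortPoints(uv,p["K"],p["dist_coeffs"]).reshape(h,w,2)
    c=np.dstack([xy*d[...,None],d]); X=(c-p["t"])@p["R"]; X[d<=0]=np.nan; return X
def rect(P):
    # min-area rectangle of world xy in mm
    (c,s,a)=cv2.minAreaRect((P[:,:2]*1000).astype(np.float32)); return np.round(c,1),np.round(s,1),round(a,1)
E
python3 - <<'E'
from h import *
z=np.load("pics/top0.npz"); im,d=z["im"],z["d"]; X=cloud("top",d)
cv2.imwrite("pics/crop0.png",cv2.resize(im[120:280,190:420],None,fx=3.4,fy=3.4,interpolation=cv2.INTER_CUBIC)[:,:,::-1])
hsv=cv2.cvtColor(im,cv2.COLOR_RGB2HSV)
def roi(c,r,w):
    m=np.zeros(d.shape,bool); m[r-w:r+w,c-w:c+w]=1; return m
H,S,V=[hsv[...,i].astype(int) for i in range(3)]
def rep(n,m):
    P=X[m&np.isfinite(X[...,2])]; print(n,len(P),rect(P),"z",np.round(np.percentile(P[:,2],[5,50,95])*1000,1))
print("bench z",np.nanmedian(X[roi(250,200,6)][:,2]))
rep("yellow",roi(271,190,28)&(S>120)&(H>20)&(H<35))
rep("green",roi(383,223,30)&(S>120)&(H>45)&(H<85))
rep("mat",roi(140,243,35)&(S>120)&(H>100)&(H<130))
Z=X[...,2]
rep("vee",roi(385,224,20)&(Z>.034)&(Z<.06))
rep("chuck",roi(271,186,16)&(Z>.045))
rep("thick",roi(211,240,16)&(Z>.05)&(Z<.07))
rep("thin",roi(315,248,16)&(Z>.05)&(Z<.07))
for n,c,r in(("t1",267,144),("t2",230,171),("t3",272,233)): rep(n,roi(c,r,14)&(Z>.03))
rep("tape",roi(336,158,26)&(Z>.015)&(Z<.04)); rep("lnut",roi(204,207,8)&(Z>.011)); rep("bnut",roi(321,203,8)&(Z>.009))
E
```

```text
bench z -0.001632611407924049
yellow 745 (array([603.3, -22.6]), array([ 72.3, 110.5]), 83.9) z [ 1.3  5.8 22.1]
green 506 (array([ 507. , -311.8]), array([ 71.3, 108.1]), 87.7) z [ 1.5  6.1 21.5]
mat 2018 (array([474.9, 325.9]), array([129.9, 110.3]), 7.9) z [-0.5  3.4  7.3]
vee 335 (array([ 501. , -311.9]), array([60.8, 50.3]), 86.5) z [35.1 43.4 49.5]
chuck 248 (array([605.9, -24. ]), array([40.9, 42.6]), 87.7) z [59.1 68.9 90.7]
thick 312 (array([472.9, 131.3]), array([40.5, 48.4]), 9.9) z [56.5 60.5 63.7]
thin 196 (array([ 445.2, -129.6]), array([48.1, 22.8]), 88.1) z [56.6 60.3 63.2]
t1 265 (array([716.5, -17.9]), array([42. , 42.1]), 88.4) z [36.2 64.4 86.7]
t2 262 (array([649.3,  79.9]), array([41.4, 44.6]), 89.8) z [39.7 64.4 86.6]
t3 252 (array([485.2, -22.3]), array([40.2, 43.4]), 88.2) z [58.4 65.  86.4]
tape 577 (array([ 682.9, -199.4]), array([101.8, 102.1]), 66.2) z [18.2 24.5 28.5]
lnut 58 (array([562.5, 153. ]), array([25.3, 23.9]), 54.6) z [13.5 18.9 22.4]
bnut 37 (array([ 564.6, -154. ]), array([18.4, 20. ]), 42.8) z [10.1 15.  18.6]
```

View pics/crop0.png

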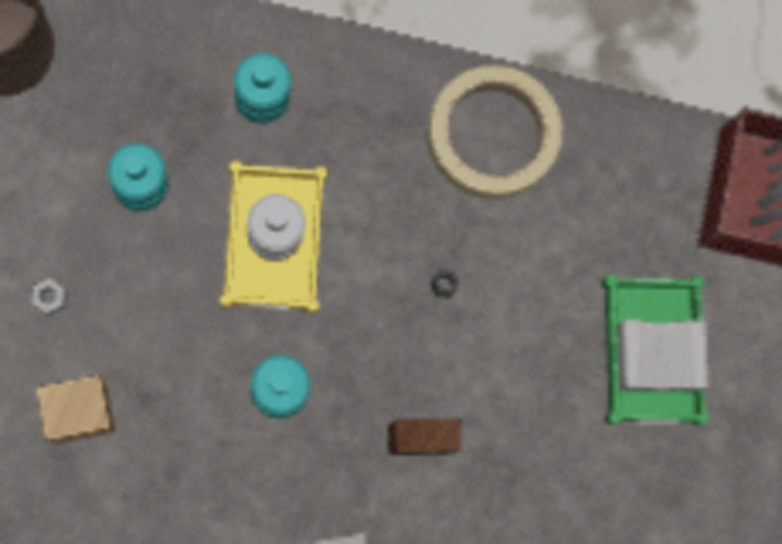

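The crop confirms the choice. The grey chuck, at about (276,225) in the crop, stands in the yellow tray, and the turquoise ones lie outside it. The vee block's rectangle measured 60 mm across the tray rather than along it, so I'll check that from the height profile and the wrist camera.

```bash
python3 - <<'E'
from h import *
z=np.load("pics/top0.npz"); X=cloud("top",z["d"])
print(np.round(X[210:240,372:402,2]*1000)[::2,::2])
z=np.load("pics/side0.npz"); Xs=cloud("side",z["d"])
P=Xs[(Xs[...,2]>.035)&(abs(Xs[...,0]-.5)<.06)&(abs(Xs[...,1]+.31)<.06)]; print(len(P),rect(P))
p=eyes.camera_params("wrist"); print(-p["R"].T@p["t"],p["R"],p["K"])
im,d=eyes.get_image("wrist"); cv2.imwrite("pics/w0.png",im[:,:,::-1])
E
```

```text
[[ 8.  5.  4.  4.  5.  8. nan  4.  1.  5.  6.  8. 25. -3.  1.]
 [ 4.  3.  2.  3.  4.  3.  5.  4.  7.  4.  3. 11. 19. -2. -3.]
 [ 2. 44. 47. 45.  3.  7.  4.  4.  2.  8.  9. 48. 48. -0.  1.]
 [28. 45. 51. 45. 36. 34. 25. 30. 34. 39. 45. 47. 45. -1.  1.]
 [27. 42. 46. 42. 35. 35. 28. 32. 37. 38. 45. 46. 47. -2. -5.]
 [27. 46. 48. 43. 40. 32. 24. 33. 33. 38. 41. 43. 46.  0. -5.]
 [24. 45. 49. 46. 39. 28. 24. 34. 33. 38. 41. 50. 49.  2. -1.]
 [27. 47. 48. 48. 41. 32. 28. 31. 35. 35. 44. 46. 44. -4. -2.]
 [27. 48. 44. 43. 37. 28. 28. 29. 35. 43. 41. 47. 39. -3. -1.]
 [25. 48. 45. 48. 41. 29. 25. 30. 31. 40. 44. 49. 48. -1. -3.]
 [25. 48. 45. 46. 40. 28. 25. 28. 36. 40. 38. 42. 46. -2. -5.]
 [25. 44. 45. 45. 41. 34. 24. 33. 35. 39. 40. 53. 46.  0.  2.]
 [20. 27. 20. 28. 25. 28. 24. 30. 31. 30. 32. 36. 21.  1.  3.]
 [ 9.  3.  7. 10.  6.  3.  3.  7.  5.  6.  6.  4. 25.  0.  2.]
 [ 9.  4.  6.  9.  4.  2.  7.  2.  3.  5.  5. 13. 19. -6. -4.]]
324 (array([ 503.2, -311.2]), array([65.5, 50.2]), 87.1)
[ 0.30418171 -0.58151224  0.3725538 ] [[ 0.34688418 -0.93790749 -0.00095337]
 [-0.88674377 -0.32829214  0.32543779]
 [-0.30554352 -0.11204383 -0.94556297]] [[274.57755591   0.         255.50187329]
 [  0.         274.57755591 193.90972846]
 [  0.           0.           1.        ]]
```

View pics/w0.png

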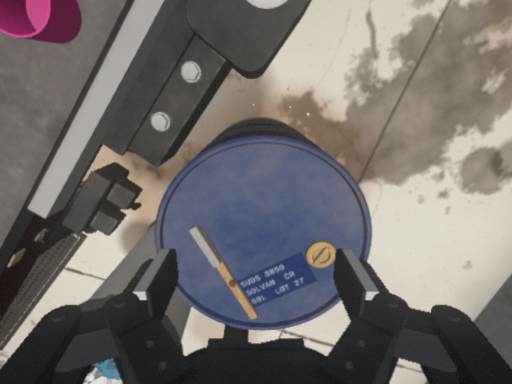

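The groove runs along world x, which is the green tray's length. So the vee block's 60 mm direction lies across the tray, contrary to the text. I'll grip it along world y at yaw -93° and turn it about 90° for the yellow tray. The wrist view only shows the blue drum below the hand.

Plan: vee to mat, chuck to green, vee to yellow, then the packing blocks. I'll move above the vee block first.

Emit:
carry_out(xyz=[[0.02,0.0213,0],[0.02,0.0213,0],[0.02,0.0213,0],[0.02,0.0213,0],[0.02,0.0213,0],[0.02,0.0213,0],[0.02,0.0213,0],[0.02,0.0213,0],[0.02,0.0213,0],[0.02,0.0213,0],[0.02,0.0213,0],[0.02,0.0213,0],[0.02,0.0213,0],[0.017,0.021,0],[0,0,0],[0,0,0]], turn=[[0,0,-1.66],[0,0,-1.66],[0,0,-1.66],[0,0,-1.66],[0,0,-1.66],[0,0,-1.66],[0,0,-1.66],[0,0,-1.66],[0,0,-1.66],[0,0,-1.66],[0,0,-1.66],[0,0,-1.66],[0,0,-1.66],[0,0,-1.66],[0,0,0],[0,0,0]], fingers=0, grip_force=60)

```text
clock: 1.75
position: [0.5023, -0.3114, 0.231]
orientation: [3.141, 0.0, -1.621]
ft_force: [-0.2, 0.6, 0.6]
width: 0.0853
```

```bash
cat >> h.py <<'E'
def st():
    s=sensors.get_state(); print("t %.1f"%s["clock"],"pos",np.round(s["position"]*1000,1),"rpy",np.round(np.degrees(s["orientation"]),1),"F",np.round(s["ft_force"],1),"w %.1f"%(s["width"]*1000),"q7 %.2f"%s["q"][6]); return s
def wr(name):
    st(); p=eyes.camera_params("wrist"); im,d=eyes.get_image("wrist"); cv2.imwrite(f"pics/{name}.png",im[:,:,::-1]); return im,d,cloud("wrist",d,p)
E
python3 - <<'E'
from h import *
im,d,X=wr("w1")
Z=X[...,2]; hsv=cv2.cvtColor(im,cv2.COLOR_RGB2HSV)
P=X[(Z>.036)&(Z<.06)&(abs(X[...,0]-.502)<.05)&(abs(X[...,1]+.312)<.05)]; print("vee",len(P),rect(P),np.median(P[:,2]))
m=(hsv[...,1]>120)&(hsv[...,0]>45)&(hsv[...,0]<85)&np.isfinite(Z); P=X[m]; print("green",len(P),rect(P))
z=np.load("pics/top0.npz"); T=cloud("top",z["d"]); q=T[140:210,395:460]; print("rack z",np.nanpercentile(q[...,2],[90,99]), rect(q[q[...,2]>.03]))
E
```

```text
t 1.8 pos [ 502.3 -311.4  231. ] rpy [180.    0.  -92.9] F [-0.2  0.6  0.6] w 85.3 q7 -1.17
vee 1205 (array([ 502.3, -312.4]), array([60.1, 50. ]), 87.4) 0.04414029937353403
green 1763 (array([ 508.3, -314. ]), array([ 73. , 111.9]), 87.5)
rack z [0.06288982 0.09077587] (array([ 619.7, -429.4]), array([134.6, 102.2]), 74.2)
```

View pics/w1.png

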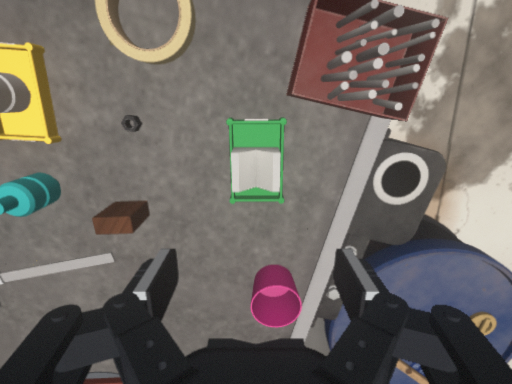

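The wrist view shows the vee block at (257,170) in the green tray, with its groove along x. There is clear space around it: the rack at (370,60) and the cup at (275,295) are well away. Descending, then closing.

Emit:
carry_out(xyz=[[0,-0.001,-0.018],[0,0,-0.018],[0,0,-0.018],[0,0,-0.018],[0,0,-0.018],[0,0,-0.018],[0,0,-0.018],[0,0,-0.018],[0,0,-0.018],[0,0,-0.018],[0,0,-0.015],[0,0,-0.01],[0,0,-0.006],[0,0,0],[0,0,0],[0,0,0]], turn=[[0,0,0],[0,0,0],[0,0,0],[0,0,0],[0,0,0],[0,0,0],[0,0,0],[0,0,0],[0,0,0],[0,0,0],[0,0,0],[0,0,0],[0,0,0],[0,0,0],[0,0,0],[0,0,0]])

```text
clock: 3.4
position: [0.5027, -0.3131, 0.0211]
orientation: [-3.14, -0.001, -1.623]
ft_force: [0.0, 0.2, 0.6]
width: 0.0852
```

Emit:
carry_out(xyz=[[0,0,0],[0,0,0],[0,0,0],[0,0,0],[0,0,0],[0,0,0],[0,0,0],[0,0,0],[0,0,0],[0,0,0]], turn=[[0,0,0],[0,0,0],[0,0,0],[0,0,0],[0,0,0],[0,0,0],[0,0,0],[0,0,0],[0,0,0],[0,0,0]], fingers=255, grip_force=60)

```text
clock: 4.4
position: [0.5028, -0.3126, 0.0212]
orientation: [-3.141, -0.0, -1.622]
ft_force: [-0.9, 2.7, 5.4]
width: 0.0588
```

Emit:
carry_out(xyz=[[0,0,0.005],[0,0,0.005],[0,0,0.01],[0,0,0.01],[0,0,0.015],[0,0,0.02],[0,0,0.02],[0,0,0.02],[0,0,0.02],[0,0,0.015],[0,0,0]], turn=[[0,0,0],[0,0,0],[0,0,0],[0,0,0],[0,0,0],[0,0,0],[0,0,0],[0,0,0],[0,0,0],[0,0,0],[0,0,0]])

```text
clock: 5.5
position: [0.5035, -0.3135, 0.1634]
orientation: [-3.137, -0.002, -1.623]
ft_force: [1.1, -0.2, -6.3]
width: 0.0584
```

Emit:
carry_out(xyz=[[-0.0014,0.032,0],[-0.0014,0.032,0],[-0.0014,0.032,0],[-0.0014,0.032,0],[-0.0014,0.032,0],[-0.0014,0.032,0],[-0.0014,0.032,0],[-0.0014,0.032,0],[-0.0014,0.032,0],[-0.0014,0.032,0],[-0.0014,0.032,0],[-0.0014,0.032,0],[-0.0014,0.032,0],[-0.0014,0.032,0],[-0.0014,0.032,0],[-0.0014,0.032,0],[-0.0014,0.032,0],[-0.0014,0.032,0],[-0.0014,0.032,0],[-0.0014,0.032,0]], turn=[[0,0,4.65],[0,0,4.65],[0,0,4.65],[0,0,4.65],[0,0,4.65],[0,0,4.65],[0,0,4.65],[0,0,4.65],[0,0,4.65],[0,0,4.65],[0,0,4.65],[0,0,4.65],[0,0,4.65],[0,0,4.65],[0,0,4.65],[0,0,4.65],[0,0,4.65],[0,0,4.65],[0,0,4.65],[0,0,4.65]])

```text
clock: 7.5
position: [0.4737, 0.328, 0.1595]
orientation: [3.141, 0.001, 0.003]
ft_force: [1.0, -0.3, -6.3]
width: 0.0584
```

Emit:
carry_out(xyz=[[0,0,0],[0,0,-0.015],[0,0,-0.02],[0,0,-0.02],[0,0,-0.02],[0,0,-0.02],[0,0,-0.015],[0,0,-0.01],[0,0,-0.008],[0,0,-0.004],[0,0,0],[0,0,0]], turn=[[0,0,0],[0,0,0],[0,0,0],[0,0,0],[0,0,0],[0,0,0],[0,0,0],[0,0,0],[0,0,0],[0,0,0],[0,0,0],[0,0,0]])

```text
clock: 8.7
position: [0.4745, 0.3275, 0.0289]
orientation: [-3.141, -0.001, 0.001]
ft_force: [0.3, 0.3, -5.8]
width: 0.0583
```

Emit:
carry_out(xyz=[[0,0,-0.004],[0,0,-0.002],[0,0,-0.0015],[0,0,-0.001],[0,0,0],[0,0,0]], turn=[[0,0,0],[0,0,0],[0,0,0],[0,0,0],[0,0,0],[0,0,0]])

```text
clock: 9.3
position: [0.4742, 0.3271, 0.0202]
orientation: [3.141, -0.0, 0.001]
ft_force: [-3.4, -2.6, 3.1]
width: 0.0584
```

Emit:
carry_out(xyz=[[0,0,0],[0,0,0],[0,0,0],[0,0,0],[0,0,0],[0,0,0.01],[0,0,0.02],[0,0,0.03],[0,0,0.03],[0,0,0.03],[0,0,0.03],[0,0,0.03]], turn=[[0,0,0],[0,0,0],[0,0,0],[0,0,0],[0,0,0],[0,0,0],[0,0,0],[0,0,0],[0,0,0],[0,0,0],[0,0,0],[0,0,0]], fingers=0)

```text
clock: 10.5
position: [0.4739, 0.3273, 0.2019]
orientation: [-3.141, -0.001, 0.001]
ft_force: [0.0, 0.9, 0.1]
width: 0.0853
```

Emit:
carry_out(xyz=[[0.011,-0.0293,0],[0.011,-0.0293,0],[0.011,-0.0293,0],[0.011,-0.0293,0],[0.011,-0.0293,0],[0.011,-0.0293,0],[0.011,-0.0293,0],[0.011,-0.0293,0],[0.011,-0.0293,0],[0.011,-0.0293,0],[0.011,-0.0293,0],[0.01,-0.0293,0],[0,0,0],[0,0,0]], turn=[[0,0,0],[0,0,0],[0,0,0],[0,0,0],[0,0,0],[0,0,0],[0,0,0],[0,0,0],[0,0,0],[0,0,0],[0,0,0],[0,0,0],[0,0,0],[0,0,0]])

```text
clock: 11.9
position: [0.6052, -0.0248, 0.2002]
orientation: [-3.141, -0.0, -0.001]
ft_force: [0.2, -0.4, 0.3]
width: 0.0852
```

```bash
python3 - <<'E'
from h import *
im,d,X=wr("w2")
Z=X[...,2]; hsv=cv2.cvtColor(im,cv2.COLOR_RGB2HSV).astype(int)
n=(abs(X[...,0]-.605)<.04)&(abs(X[...,1]+.024)<.04)
P=X[n&(Z>.05)&(Z<.1)]; print("chuck",len(P),rect(P))
m=(hsv[...,1]>120)&(hsv[...,0]>20)&(hsv[...,0]<35)&(abs(X[...,0]-.605)<.09)&(abs(X[...,1]+.024)<.07); P=X[m]; print("yellow",len(P),rect(P))
im,d=eyes.get_image("top"); T=cloud("top",d); Z=T[...,2]
P=T[(Z>.036)&(Z<.06)&(abs(T[...,0]-.474)<.05)&(abs(T[...,1]-.327)<.05)]; print("vee",len(P),rect(P))
hsv=cv2.cvtColor(im,cv2.COLOR_RGB2HSV)
m=(hsv[...,1]>120)&(hsv[...,0]>45)&(hsv[...,0]<85)&(abs(T[...,0]-.507)<.08)&(abs(T[...,1]+.312)<.08); print("green",rect(T[m]))
E
```

```text
t 11.9 pos [605.2 -24.8 200.2] rpy [-180.   -0.   -0.] F [ 0.2 -0.4  0.3] w 85.2 q7 -0.16
chuck 1386 (array([606.7, -23.3]), array([43.4, 42.8]), 0.4)
yellow 3710 (array([605.4, -27.4]), array([ 84.6, 119.6]), 84.0)
vee 292 (array([474.3, 325. ]), array([50.8, 59.1]), 89.1)
green (array([ 507.1, -311.3]), array([ 70.6, 108.2]), 87.4)
```

View pics/w2.png

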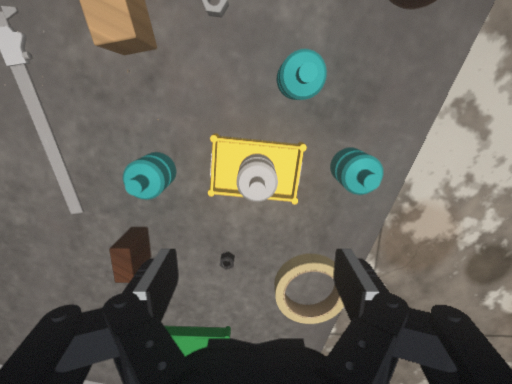

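The wrist view shows the grey chuck at (257,178) in the yellow tray, with turquoise look-alikes left, right and above, all clear of the finger paths. The vee block measures as resting on the mat. Descending onto the chuck.

Emit:
carry_out(xyz=[[0.001,0.001,-0.01],[0,0,-0.02],[0,0,-0.02],[0,0,-0.02],[0,0,-0.02],[0,0,-0.02],[0,0,-0.02],[0,0,-0.02],[0,0,-0.015],[0,0,-0.009],[0,0,-0.005],[0,0,0],[0,0,0]], turn=[[0,0,0],[0,0,0],[0,0,0],[0,0,0],[0,0,0],[0,0,0],[0,0,0],[0,0,0],[0,0,0],[0,0,0],[0,0,0],[0,0,0],[0,0,0]])

```text
clock: 13.3
position: [0.6067, -0.0233, 0.0215]
orientation: [3.142, -0.001, 0.001]
ft_force: [-0.3, 0.3, 0.5]
width: 0.0854
```

Emit:
carry_out(xyz=[[0,0,0],[0,0,0],[0,0,0],[0,0,0],[0,0,0],[0,0,0],[0,0,0],[0,0,0],[0,0,0],[0,0,0],[0,0,0],[0,0,0]], turn=[[0,0,0],[0,0,0],[0,0,0],[0,0,0],[0,0,0],[0,0,0],[0,0,0],[0,0,0],[0,0,0],[0,0,0],[0,0,0],[0,0,0]], fingers=255)

```text
clock: 14.5
position: [0.6066, -0.0235, 0.0215]
orientation: [3.141, -0.001, 0.0]
ft_force: [-1.1, 0.5, 6.1]
width: 0.0423
```

Emit:
carry_out(xyz=[[0,0,0.005],[0,0,0.005],[0,0,0.01],[0,0,0.01],[0,0,0.015],[0,0,0.02],[0,0,0.02],[0,0,0.02],[0,0,0.02],[0,0,0.015],[0,0,0]], turn=[[0,0,0],[0,0,0],[0,0,0],[0,0,0],[0,0,0],[0,0,0],[0,0,0],[0,0,0],[0,0,0],[0,0,0],[0,0,0]])

```text
clock: 15.6
position: [0.6076, -0.0232, 0.1639]
orientation: [3.141, -0.004, 0.001]
ft_force: [0.1, 0.5, -7.1]
width: 0.0419
```

Emit:
carry_out(xyz=[[-0.0061,-0.0144,0],[-0.0061,-0.0144,0],[-0.0061,-0.0144,0],[-0.0061,-0.0144,0],[-0.0061,-0.0144,0],[-0.0061,-0.0144,0],[-0.0061,-0.0144,0],[-0.0061,-0.0144,0],[-0.0061,-0.0144,0],[-0.0061,-0.0144,0],[-0.0061,-0.0144,0],[-0.0061,-0.0144,0],[-0.0061,-0.0144,0],[-0.0061,-0.0144,0],[-0.0061,-0.0144,0],[-0.0061,-0.0144,0],[-0.0061,-0.0144,0],[-0.0061,-0.0144,0],[-0.0061,-0.0144,0],[-0.0061,-0.0144,0]], turn=[[0,0,-4.65],[0,0,-4.65],[0,0,-4.65],[0,0,-4.65],[0,0,-4.65],[0,0,-4.65],[0,0,-4.65],[0,0,-4.65],[0,0,-4.65],[0,0,-4.65],[0,0,-4.65],[0,0,-4.65],[0,0,-4.65],[0,0,-4.65],[0,0,-4.65],[0,0,-4.65],[0,0,-4.65],[0,0,-4.65],[0,0,-4.65],[0,0,-4.65]])

```text
clock: 17.6
position: [0.4834, -0.3116, 0.1598]
orientation: [3.14, 0.001, -1.626]
ft_force: [0.5, 0.7, -7.3]
width: 0.0421
```

Emit:
carry_out(xyz=[[0,0,0],[0,0,0],[0,0,-0.015],[0,0,-0.02],[0,0,-0.02],[0,0,-0.02],[0,0,-0.015],[0,0,-0.01],[0,0,0],[0,0,0]], turn=[[0,0,0],[0,0,0],[0,0,0],[0,0,0],[0,0,0],[0,0,0],[0,0,0],[0,0,0],[0,0,0],[0,0,0]])

```text
clock: 18.6
position: [0.4846, -0.3114, 0.0611]
orientation: [-3.141, -0.0, -1.622]
ft_force: [0.0, -0.3, -6.4]
width: 0.0421
```

```bash
python3 - <<'E'
from h import *
st(); im,d=eyes.get_image("side"); cv2.imwrite("pics/s1.png",cv2.resize(im[170:340,120:320],None,fx=3.5,fy=3.5)[:,:,::-1])
E
```

```text
t 18.6 pos [ 484.6 -311.4   61.1] rpy [-180.    -0.   -92.9] F [ 0.  -0.3 -6.4] w 42.1 q7 -1.19
```

View pics/s1.png

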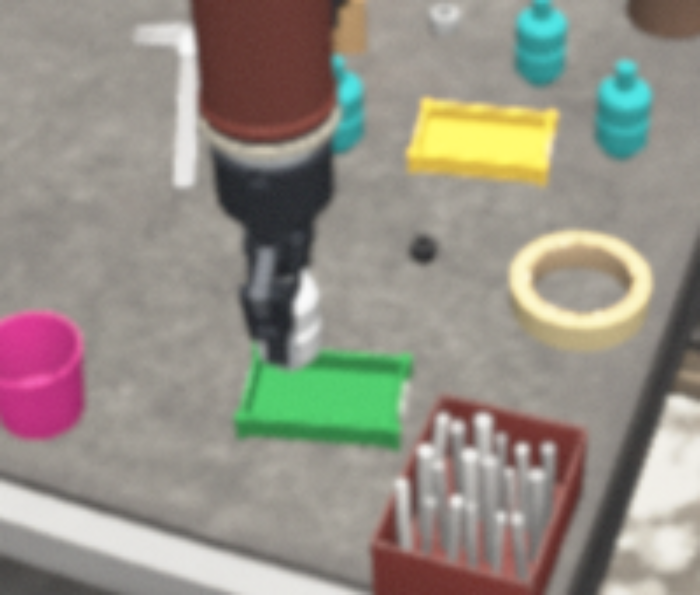

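The side view shows the chuck at (300,325) hanging over the green tray (325,395), but it looks off-centre from the finger. I'll measure that before lowering.

```bash
python3 - <<'E'
from h import *
for n in("side","wrist"):
    p=eyes.camera_params(n); im,d=eyes.get_image(n); X=cloud(n,d,p); Z=X[...,2]
    hsv=cv2.cvtColor(im,cv2.COLOR_RGB2HSV).astype(int)
    m=(abs(X[...,0]-.485)<.06)&(abs(X[...,1]+.311)<.06)&(Z>.03)&(Z<.15)
    b=m&(hsv[...,2]>120)&(hsv[...,1]<40)
    P=X[b]; print(n,len(P)); 
    if len(P): print(np.round(np.percentile(P,[2,50,98],axis=0)*1000,1))
    k=m&(hsv[...,2]<70); P=X[k]
    if len(P): print("black",len(P),np.round(np.percentile(P,[2,50,98],axis=0)*1000,1))
E
```

```text
side 203
[[ 474.5 -342.6   62.5]
 [ 501.5 -326.1   92.2]
 [ 508.9 -286.   135.1]]
black 111 [[ 474.8 -370.6   78.2]
 [ 489.9 -358.6  123.2]
 [ 503.  -291.6  149.2]]
wrist 6794
[[ 474.3 -332.7   72.3]
 [ 495.8 -313.2  107.9]
 [ 507.7 -293.   129.8]]
black 27556 [[ 475.  -368.6   86.7]
 [ 495.7 -310.8  134.3]
 [ 503.5 -255.2  149.2]]
```

The chuck's axis is at about x = 0.486, which is fine. Lowering it.

Emit:
carry_out(xyz=[[-0.0015,0,-0.01],[0,0,-0.01],[0,0,-0.008],[0,0,-0.005],[0,0,-0.003],[0,0,-0.002],[0,0,-0.0015],[0,0,-0.001],[0,0,0],[0,0,0]], turn=[[0,0,0],[0,0,0],[0,0,0],[0,0,0],[0,0,0],[0,0,0],[0,0,0],[0,0,0],[0,0,0],[0,0,0]])

```text
clock: 19.75
position: [0.483, -0.3115, 0.0214]
orientation: [-3.141, -0.0, -1.623]
ft_force: [-4.4, 2.3, 5.7]
width: 0.0424
```

Emit:
carry_out(xyz=[[0,0,0],[0,0,0],[0,0,0],[0,0,0],[0,0,0],[0,0,0.01],[0,0,0.02],[0,0,0.03],[0,0,0.03],[0,0,0.03],[0,0,0.03],[0,0,0.03]], turn=[[0,0,0],[0,0,0],[0,0,0],[0,0,0],[0,0,0],[0,0,0],[0,0,0],[0,0,0],[0,0,0],[0,0,0],[0,0,0],[0,0,0]], fingers=0)

```text
clock: 20.95
position: [0.4826, -0.3113, 0.2025]
orientation: [-3.141, -0.0, -1.623]
ft_force: [0.6, 0.2, -0.5]
width: 0.0859
```

Emit:
carry_out(xyz=[[-0.0005,0.0319,0],[-0.0005,0.0319,0],[-0.0005,0.0319,0],[-0.0005,0.0319,0],[-0.0005,0.0319,0],[-0.0005,0.0319,0],[-0.0005,0.0319,0],[-0.0005,0.0319,0],[-0.0005,0.0319,0],[-0.0005,0.0319,0],[-0.0005,0.0319,0],[-0.0005,0.0319,0],[-0.0005,0.0319,0],[-0.0005,0.0319,0],[-0.0005,0.0319,0],[-0.0005,0.0319,0],[-0.0005,0.0319,0],[-0.0005,0.0319,0],[0,0.0319,0],[0,0.0319,0]], turn=[[0,0,4.65],[0,0,4.65],[0,0,4.65],[0,0,4.65],[0,0,4.65],[0,0,4.65],[0,0,4.65],[0,0,4.65],[0,0,4.65],[0,0,4.65],[0,0,4.65],[0,0,4.65],[0,0,4.65],[0,0,4.65],[0,0,4.65],[0,0,4.65],[0,0,4.65],[0,0,4.65],[0,0,4.65],[0,0,4.65]])

```text
clock: 22.95
position: [0.4732, 0.3282, 0.2008]
orientation: [3.142, -0.001, 0.005]
ft_force: [1.0, -0.0, 0.2]
width: 0.0857
```

Emit:
carry_out(xyz=[[0,0,0],[0,0,0],[0,0,-0.02],[0,0,-0.03],[0,0,-0.03],[0,0,-0.03],[0,0,-0.02],[0,0,-0.01],[0,0,0],[0,0,0]], turn=[[0,0,0],[0,0,0],[0,0,0],[0,0,0],[0,0,0],[0,0,0],[0,0,0],[0,0,0],[0,0,0],[0,0,0]])

```text
clock: 23.95
position: [0.4743, 0.3265, 0.0614]
orientation: [-3.141, -0.001, -0.0]
ft_force: [-0.4, 0.4, 1.4]
width: 0.0853
```

```bash
python3 - <<'E'
from h import *
st(); im,d=eyes.get_image("top"); X=cloud("top",d); Z=X[...,2]
P=X[(Z>.05)&(Z<.1)&(abs(X[...,0]-.485)<.04)&(abs(X[...,1]+.311)<.04)]; print("chuck",len(P),rect(P),np.percentile(P[:,2],98))
E
```

```text
t 23.9 pos [474.3 326.5  61.4] rpy [-1.8e+02 -1.0e-01 -0.0e+00] F [-0.4  0.4  1.4] w 85.3 q7 -0.94
chuck 266 (array([ 481.9, -311.5]), array([42.4, 42.2]), 88.6) 0.0919095099523873
```

The chuck stands in the green tray at (482,-311.5). Regripping the vee block.

Emit:
carry_out(xyz=[[0,0,-0.015],[0,0,-0.015],[0,0,-0.008],[0,0,-0.003],[0,0,0],[0,0,0]], turn=[[0,0,0],[0,0,0],[0,0,0],[0,0,0],[0,0,0],[0,0,0]])

```text
clock: 24.6
position: [0.4738, 0.3269, 0.0195]
orientation: [-3.141, -0.0, 0.001]
ft_force: [-0.0, -0.2, -0.2]
width: 0.0854
```

Emit:
carry_out(xyz=[[0,0,0],[0,0,0],[0,0,0],[0,0,0],[0,0,0],[0,0,0],[0,0,0],[0,0,0],[0,0,0],[0,0,0]], turn=[[0,0,0],[0,0,0],[0,0,0],[0,0,0],[0,0,0],[0,0,0],[0,0,0],[0,0,0],[0,0,0],[0,0,0]], fingers=255)

```text
clock: 25.6
position: [0.4742, 0.3269, 0.0201]
orientation: [-3.141, -0.001, 0.0]
ft_force: [-0.9, -1.2, 6.3]
width: 0.0591
```

Emit:
carry_out(xyz=[[0,0,0.005],[0,0,0.005],[0,0,0.01],[0,0,0.01],[0,0,0.015],[0,0,0.02],[0,0,0.02],[0,0,0.02],[0,0,0.02],[0,0,0.015],[0,0,0]], turn=[[0,0,0],[0,0,0],[0,0,0],[0,0,0],[0,0,0],[0,0,0],[0,0,0],[0,0,0],[0,0,0],[0,0,0],[0,0,0]])

```text
clock: 26.7
position: [0.4746, 0.3276, 0.1621]
orientation: [-3.14, -0.004, 0.001]
ft_force: [1.0, -0.0, -6.4]
width: 0.0588
```

```bash
python3 - <<'E'
from h import *
for i in range(2):
    im,d=eyes.get_image("top"); X=cloud("top",d); hsv=cv2.cvtColor(im,cv2.COLOR_RGB2HSV).astype(int)
    n=(abs(X[...,0]-.604)<.08)&(abs(X[...,1]+.023)<.06)&(hsv[...,1]>120)&(hsv[...,0]>20)&(hsv[...,0]<35)
    w=n&(X[...,2]>.013)
    print(rect(X[n]),rect(X[w]),np.round(X[n].mean(0)*1000,1))
E
```

```text
(array([603.6, -22.6]), array([ 72.3, 110.6]), 83.9) (array([603.6, -22.6]), array([ 72.3, 110.6]), 83.9) [605.9 -22.9   7.2]
(array([603.3, -22.7]), array([ 72.1, 111. ]), 84.1) (array([603.3, -22.7]), array([ 72.1, 111. ]), 84.1) [606.1 -22.9   7.3]
```

Emit:
carry_out(xyz=[[0.0057,-0.0173,0],[0.0057,-0.0173,0],[0.0057,-0.0173,0],[0.0057,-0.0173,0],[0.0057,-0.0173,0],[0.0057,-0.0173,0],[0.0057,-0.0173,0],[0.0057,-0.0173,0],[0.0057,-0.0173,0],[0.0057,-0.0173,0],[0.0057,-0.0173,0],[0.0057,-0.0173,0],[0.0057,-0.0173,0],[0.0057,-0.0173,0],[0.0057,-0.0173,0],[0.0057,-0.0173,0],[0.0057,-0.0173,0],[0.0057,-0.0173,0],[0.0057,-0.0173,0],[0.0057,-0.0173,0]], turn=[[0,0,-0.3],[0,0,-0.3],[0,0,-0.3],[0,0,-0.3],[0,0,-0.3],[0,0,-0.3],[0,0,-0.3],[0,0,-0.3],[0,0,-0.3],[0,0,-0.3],[0,0,-0.3],[0,0,-0.3],[0,0,-0.3],[0,0,-0.3],[0,0,-0.3],[0,0,-0.3],[0,0,-0.3],[0,0,-0.3],[0,0,-0.3],[0,0,-0.3]])

```text
clock: 28.8
position: [0.5881, -0.0209, 0.1593]
orientation: [-3.142, 0.0, -0.105]
ft_force: [0.5, -0.4, -6.8]
width: 0.0586
```

Emit:
carry_out(xyz=[[0,-0.001,0],[0,0,0],[0,0,-0.015],[0,0,-0.02],[0,0,-0.02],[0,0,-0.02],[0,0,-0.015],[0,0,-0.01],[0,0,0],[0,0,0]], turn=[[0,0,0],[0,0,0],[0,0,0],[0,0,0],[0,0,0],[0,0,0],[0,0,0],[0,0,0],[0,0,0],[0,0,0]])

```text
clock: 29.8
position: [0.588, -0.0201, 0.0597]
orientation: [-3.141, -0.0, -0.104]
ft_force: [0.6, -0.1, -5.6]
width: 0.0585
```

```bash
python3 - <<'E'
from h import *
im,d,X=wr("w3")
E
```

```text
t 29.8 pos [588.  -20.1  59.7] rpy [-180.   -0.   -6.] F [ 0.6 -0.1 -5.6] w 58.5 q7 -0.34
```

View pics/w3.png

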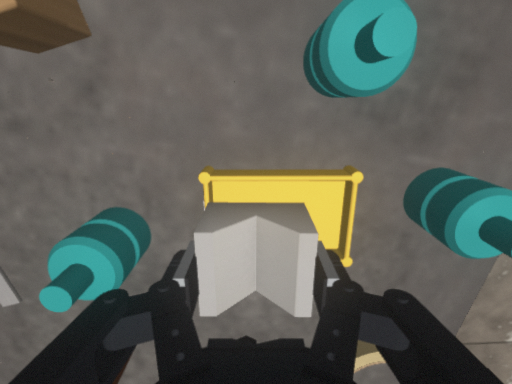

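The vee block, at (255,260), is held over the left (-x) half of the yellow tray and square with it. Lowering.

Emit:
carry_out(xyz=[[0.001,-0.0005,-0.01],[0,0,-0.01],[0,0,-0.008],[0,0,-0.005],[0,0,-0.003],[0,0,-0.0015],[0,0,-0.001],[0,0,-0.001],[0,0,0],[0,0,0]], turn=[[0,0,0],[0,0,0],[0,0,0],[0,0,0],[0,0,0],[0,0,0],[0,0,0],[0,0,0],[0,0,0],[0,0,0]])

```text
clock: 30.85
position: [0.5887, -0.0209, 0.0211]
orientation: [3.141, -0.0, -0.104]
ft_force: [-6.7, -0.2, 7.0]
width: 0.0589
```

Emit:
carry_out(xyz=[[0,0,0],[0,0,0],[0,0,0],[0,0,0],[0,0,0],[0,0,0.01],[0,0,0.02],[0,0,0.03],[0,0,0.03],[0,0,0.03],[0,0,0.03],[0,0,0.03]], turn=[[0,0,0],[0,0,0],[0,0,0],[0,0,0],[0,0,0],[0,0,0],[0,0,0],[0,0,0],[0,0,0],[0,0,0],[0,0,0],[0,0,0]], fingers=0)

```text
clock: 32.05
position: [0.5886, -0.0207, 0.202]
orientation: [-3.142, -0.001, -0.104]
ft_force: [-0.1, 1.2, -0.4]
width: 0.0857
```

Emit:
carry_out(xyz=[[-0.0058,0.0076,0],[-0.0058,0.0076,0],[-0.0058,0.0076,0],[-0.0058,0.0076,0],[-0.0058,0.0076,0],[-0.0058,0.0076,0],[-0.0058,0.0076,0],[-0.0058,0.0076,0],[-0.0058,0.0076,0],[-0.0058,0.0076,0],[-0.0058,0.0076,0],[-0.0058,0.0076,0],[-0.0058,0.0076,0],[-0.0058,0.0076,0],[-0.0058,0.0076,0],[-0.0058,0.0076,0],[-0.0058,0.0076,0],[-0.0058,0.0076,0],[-0.0058,0.0076,0],[-0.0058,0.0076,0]], turn=[[0,0,-3.7],[0,0,-3.7],[0,0,-3.7],[0,0,-3.7],[0,0,-3.7],[0,0,-3.7],[0,0,-3.7],[0,0,-3.7],[0,0,-3.7],[0,0,-3.7],[0,0,-3.7],[0,0,-3.7],[0,0,-3.7],[0,0,-3.7],[0,0,-3.7],[0,0,-3.7],[0,0,-3.7],[0,0,-3.7],[0,0,-3.7],[0,0,-3.7]])

```text
clock: 34.05
position: [0.4724, 0.1316, 0.2006]
orientation: [-3.141, -0.0, -1.398]
ft_force: [-0.2, 0.6, 0.2]
width: 0.085
```

```bash
python3 - <<'E'
from h import *
im,d,X=wr("w4"); Z=X[...,2]
P=X[(Z>.05)&(Z<.07)&(abs(X[...,0]-.473)<.05)&(abs(X[...,1]-.131)<.05)]; print("thick",len(P),rect(P))
im,d=eyes.get_image("top"); X=cloud("top",d); Z=X[...,2]
P=X[(Z>.036)&(Z<.06)&(abs(X[...,0]-.589)<.06)&(abs(X[...,1]+.021)<.05)]; print("vee",len(P),rect(P),np.median(P[:,2]))
E
```

```text
t 34.0 pos [472.4 131.6 200.6] rpy [-180.    -0.   -80.1] F [-0.2  0.6  0.2] w 85.0 q7 -1.79
thick 1630 (array([474.8, 130.8]), array([39.1, 48.1]), 10.2)
vee 285 (array([588.4, -22.4]), array([48.9, 60.9]), 83.4) 0.04460996473680577
```

The vee block sits flat in the yellow tray at (588.4,-22.4), aligned with it. Picking the thick block at (474,131).

Emit:
carry_out(xyz=[[0.0015,-0.0005,-0.01],[0,0,-0.02],[0,0,-0.025],[0,0,-0.025],[0,0,-0.025],[0,0,-0.025],[0,0,-0.02],[0,0,-0.015],[0,0,-0.01],[0,0,0],[0,0,0]], turn=[[0,0,0],[0,0,0],[0,0,0],[0,0,0],[0,0,0],[0,0,0],[0,0,0],[0,0,0],[0,0,0],[0,0,0],[0,0,0]])

```text
clock: 35.25
position: [0.4746, 0.1307, 0.0252]
orientation: [-3.141, 0.0, -1.395]
ft_force: [-0.5, -0.1, 0.5]
width: 0.0852
```

Emit:
carry_out(xyz=[[0,0,0],[0,0,0],[0,0,0],[0,0,0],[0,0,0],[0,0,0],[0,0,0],[0,0,0],[0,0,0],[0,0,0],[0,0,0]], turn=[[0,0,0],[0,0,0],[0,0,0],[0,0,0],[0,0,0],[0,0,0],[0,0,0],[0,0,0],[0,0,0],[0,0,0],[0,0,0]], fingers=255, grip_force=40)

```text
clock: 36.35
position: [0.4748, 0.1307, 0.0256]
orientation: [-3.14, -0.0, -1.396]
ft_force: [-0.8, -0.8, 6.2]
width: 0.0474
```

Emit:
carry_out(xyz=[[0,0,0.005],[0,0,0.005],[0,0,0.01],[0,0,0.01],[0,0,0.015],[0,0,0.02],[0,0,0.02],[0,0,0.02],[0,0,0.02],[0,0,0.015],[0,0,0]], turn=[[0,0,0],[0,0,0],[0,0,0],[0,0,0],[0,0,0],[0,0,0],[0,0,0],[0,0,0],[0,0,0],[0,0,0],[0,0,0]])

```text
clock: 37.45
position: [0.4754, 0.1311, 0.1675]
orientation: [-3.137, -0.0, -1.396]
ft_force: [-0.5, -0.1, 0.2]
width: 0.0474
```

Emit:
carry_out(xyz=[[0.0028,-0.0222,0],[0.0028,-0.0222,0],[0.0028,-0.0222,0],[0.0028,-0.0222,0],[0.0028,-0.0222,0],[0.0028,-0.0222,0],[0.0028,-0.0222,0],[0.0028,-0.0222,0],[0.0028,-0.0222,0],[0.0028,-0.0222,0],[0.0028,-0.0222,0],[0.0028,-0.0222,0],[0.0028,-0.0222,0],[0.0028,-0.0222,0],[0.0028,-0.0222,0],[0.0028,-0.0222,0],[0.0028,-0.0222,0],[0.0028,-0.0222,0],[0.0028,-0.0222,0],[0.0023,-0.0222,0]], turn=[[0,0,-0.62],[0,0,-0.62],[0,0,-0.62],[0,0,-0.62],[0,0,-0.62],[0,0,-0.62],[0,0,-0.62],[0,0,-0.62],[0,0,-0.62],[0,0,-0.62],[0,0,-0.62],[0,0,-0.62],[0,0,-0.62],[0,0,-0.62],[0,0,-0.62],[0,0,-0.62],[0,0,-0.62],[0,0,-0.62],[0,0,-0.62],[0,0,-0.62]])

```text
clock: 39.45
position: [0.5299, -0.3153, 0.1647]
orientation: [3.142, 0.0, -1.613]
ft_force: [0.6, -0.2, -1.0]
width: 0.0471
```

Emit:
carry_out(xyz=[[0,0,0],[0,0,0],[0,0,-0.015],[0,0,-0.02],[0,0,-0.02],[0,0,-0.02],[0,0,-0.015],[0,0,0],[0,0,0]], turn=[[0,0,0],[0,0,0],[0,0,0],[0,0,0],[0,0,0],[0,0,0],[0,0,0],[0,0,0],[0,0,0]])

```text
clock: 40.35
position: [0.5298, -0.313, 0.0748]
orientation: [3.141, 0.0, -1.612]
ft_force: [0.2, 0.0, 0.1]
width: 0.0478
```

```bash
python3 - <<'E'
from h import *
im,d,X=wr("w5"); Z=X[...,2]
P=X[(Z>.045)&(Z<.1)&(abs(X[...,0]-.48)<.035)&(abs(X[...,1]+.311)<.035)]; print(len(P))
E
```

```text
t 40.4 pos [ 529.8 -313.    74.8] rpy [180.    0.  -92.3] F [0.2 0.  0.1] w 47.8 q7 -1.23
548
```

View pics/w5.png

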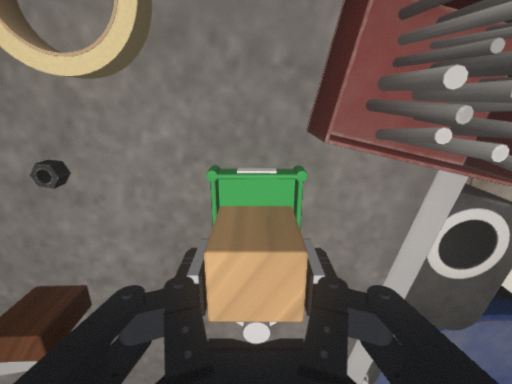

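The thick block, at (255,260), hangs over the free end of the green tray, with the chuck's stub at (257,333) behind it. Lowering.

Emit:
carry_out(xyz=[[0.0015,0,-0.01],[0,0,-0.01],[0,0,-0.01],[0,0,-0.007],[0,0,-0.004],[0,0,-0.002],[0,0,-0.0015],[0,0,-0.001],[0,0,0],[0,0,0]], turn=[[0,0,0],[0,0,0],[0,0,0],[0,0,0],[0,0,0],[0,0,0],[0,0,0],[0,0,0],[0,0,0],[0,0,0]])

```text
clock: 41.4
position: [0.5314, -0.3135, 0.0297]
orientation: [-3.141, -0.0, -1.612]
ft_force: [-0.3, 0.1, 1.8]
width: 0.0474
```

Emit:
carry_out(xyz=[[0,0,-0.0005],[0,0,0],[0,0,0],[0,0,0],[0,0,0],[0,0,0.01],[0,0,0.02],[0,0,0.03],[0,0,0.03],[0,0,0.03],[0,0,0.03],[0,0,0.02]], turn=[[0,0,0],[0,0,0],[0,0,0],[0,0,0],[0,0,0],[0,0,0],[0,0,0],[0,0,0],[0,0,0],[0,0,0],[0,0,0],[0,0,0]], fingers=0)

```text
clock: 42.6
position: [0.5318, -0.3137, 0.2023]
orientation: [-3.139, -0.001, -1.612]
ft_force: [0.9, 0.2, 0.7]
width: 0.0855
```

Emit:
carry_out(xyz=[[-0.0072,0.0153,0],[-0.0072,0.0153,0],[-0.0072,0.0153,0],[-0.0072,0.0153,0],[-0.0072,0.0153,0],[-0.0072,0.0153,0],[-0.0072,0.0153,0],[-0.0072,0.0153,0],[-0.0072,0.0153,0],[-0.0072,0.0153,0],[-0.0072,0.0153,0],[-0.0072,0.0153,0],[0,0,0],[0,0,0]], turn=[[0,0,0],[0,0,0],[0,0,0],[0,0,0],[0,0,0],[0,0,0],[0,0,0],[0,0,0],[0,0,0],[0,0,0],[0,0,0],[0,0,0],[0,0,0],[0,0,0]])

```text
clock: 44.0
position: [0.4448, -0.1297, 0.199]
orientation: [-3.141, -0.001, -1.612]
ft_force: [0.4, -0.6, -0.2]
width: 0.0856
```

```bash
python3 - <<'E'
from h import *
im,d,X=wr("w6"); Z=X[...,2]
P=X[(Z>.052)&(Z<.07)&(abs(X[...,0]-.445)<.05)&(abs(X[...,1]+.13)<.05)]; print("thin",len(P),rect(P))
im,d=eyes.get_image("top"); X=cloud("top",d); Z=X[...,2]
for n,z0,z1,x in(("thick",.05,.07,.531),("chuck",.05,.1,.482)):
    P=X[(Z>z0)&(Z<z1)&(abs(X[...,0]-x)<.026)&(abs(X[...,1]+.312)<.05)]; print(n,len(P),rect(P),np.median(P[:,2]))
E
```

```text
t 44.0 pos [ 444.8 -129.7  199. ] rpy [-180.    -0.   -92.3] F [ 0.4 -0.6 -0.2] w 85.6 q7 -1.42
thin 998 (array([ 446.3, -129.5]), array([47.3, 24.7]), 88.6)
thick 0 (array([0., 0.]), array([0., 0.]), 0.0) nan
chuck 0 (array([0., 0.]), array([0., 0.]), 0.0) nan
  return _methods._mean(a, axis=axis, dtype=dtype,
  ret = ret.dtype.type(ret / rcount)
```

The arm hides the green tray from the top camera for now, so I'll check it later. Picking the thin block.

Emit:
carry_out(xyz=[[0.001,0,-0.01],[0,0,-0.02],[0,0,-0.025],[0,0,-0.025],[0,0,-0.025],[0,0,-0.025],[0,0,-0.02],[0,0,-0.015],[0,0,-0.008],[0,0,0],[0,0,0]], turn=[[0,0,0],[0,0,0],[0,0,0],[0,0,0],[0,0,0],[0,0,0],[0,0,0],[0,0,0],[0,0,0],[0,0,0],[0,0,0]])

```text
clock: 45.2
position: [0.446, -0.1299, 0.026]
orientation: [-3.141, 0.0, -1.612]
ft_force: [-0.2, -0.3, 1.1]
width: 0.0853
```

Emit:
carry_out(xyz=[[0,0,0],[0,0,0],[0,0,0],[0,0,0],[0,0,0],[0,0,0],[0,0,0],[0,0,0],[0,0,0],[0,0,0],[0,0,0]], turn=[[0,0,0],[0,0,0],[0,0,0],[0,0,0],[0,0,0],[0,0,0],[0,0,0],[0,0,0],[0,0,0],[0,0,0],[0,0,0]], fingers=255, grip_force=40)

```text
clock: 46.3
position: [0.4464, -0.13, 0.0265]
orientation: [-3.14, -0.0, -1.612]
ft_force: [-0.0, 0.5, 7.3]
width: 0.048
```

Emit:
carry_out(xyz=[[0,0,0.005],[0,0,0.005],[0,0,0.01],[0,0,0.01],[0,0,0.015],[0,0,0.02],[0,0,0.02],[0,0,0.02],[0,0,0.02],[0,0,0.015],[0,0,0]], turn=[[0,0,0],[0,0,0],[0,0,0],[0,0,0],[0,0,0],[0,0,0],[0,0,0],[0,0,0],[0,0,0],[0,0,0],[0,0,0]])

```text
clock: 47.4
position: [0.4471, -0.1301, 0.1685]
orientation: [-3.137, -0.001, -1.612]
ft_force: [-0.1, 0.4, -0.6]
width: 0.0472
```

Emit:
carry_out(xyz=[[0.0158,0.0087,0],[0.0158,0.0087,0],[0.0158,0.0087,0],[0.0158,0.0087,0],[0.0158,0.0087,0],[0.0158,0.0087,0],[0.0158,0.0087,0],[0.0158,0.0087,0],[0.0158,0.0087,0],[0.0158,0.0087,0],[0.0158,0.0087,0],[0.0158,0.0087,0],[0,0,0],[0,0,0],[0,0,-0.015],[0,0,-0.02],[0,0,-0.02],[0,0,-0.02],[0,0,-0.015],[0,0,0]], turn=[[0,0,-0.31],[0,0,-0.31],[0,0,-0.31],[0,0,-0.31],[0,0,-0.31],[0,0,-0.31],[0,0,-0.31],[0,0,-0.31],[0,0,-0.31],[0,0,-0.31],[0,0,-0.31],[0,0,-0.31],[0,0,0],[0,0,0],[0,0,0],[0,0,0],[0,0,0],[0,0,0],[0,0,0],[0,0,0]])

```text
clock: 49.4
position: [0.6332, -0.0261, 0.0729]
orientation: [3.137, -0.0, -1.678]
ft_force: [-0.1, -0.8, -0.6]
width: 0.0477
```

```bash
python3 - <<'E'
from h import *
im,d,X=wr("w7"); Z=X[...,2]
im,d=eyes.get_image("top"); X=cloud("top",d); Z=X[...,2]
for n,z0,z1,x in(("thick",.05,.07,.531),("chuck",.05,.1,.482)):
    P=X[(Z>z0)&(Z<z1)&(abs(X[...,0]-x)<.026)&(abs(X[...,1]+.312)<.05)]; print(n,len(P),len(P) and rect(P))
E
```

```text
t 49.4 pos [633.2 -26.1  72.9] rpy [179.7  -0.  -96.1] F [-0.1 -0.8 -0.6] w 47.7 q7 -1.86
thick 324 (array([ 529.7, -314.2]), array([49.5, 39.1]), 88.5)
chuck 261 (array([ 482.1, -311.2]), array([41.5, 42.3]), 88.0)
```

View pics/w7.png

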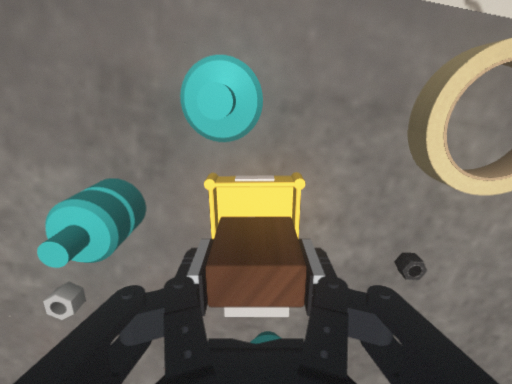

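The thin block, at (255,260), hangs over the free end of the yellow tray, with the vee's top edge at (255,312) behind it. The thick block and chuck look right in the green tray. Settling before the final lowering.

Emit:
carry_out(xyz=[[0,0,0],[0,0,-0.01],[0,0,0],[0,0,0]], turn=[[0,0,0],[0,0,0],[0,0,0],[0,0,0]])

```text
clock: 49.9
position: [0.6352, -0.0254, 0.0656]
orientation: [3.141, -0.0, -1.677]
ft_force: [0.8, 0.4, -0.8]
width: 0.0475
```

Emit:
carry_out(xyz=[[0.001,0,-0.01],[0,0,-0.01],[0,0,-0.007],[0,0,-0.004],[0,0,-0.002],[0,0,-0.001],[0,0,-0.001],[0,0,0],[0,0,0]], turn=[[0,0,0],[0,0,0],[0,0,0],[0,0,0],[0,0,0],[0,0,0],[0,0,0],[0,0,0],[0,0,0]])

```text
clock: 50.8
position: [0.6365, -0.0254, 0.031]
orientation: [-3.141, 0.0, -1.677]
ft_force: [0.0, 0.1, 0.1]
width: 0.0477
```

Emit:
carry_out(xyz=[[0,0,-0.001],[0,0,0],[0,0,0]], turn=[[0,0,0],[0,0,0],[0,0,0]])

```text
clock: 51.1
position: [0.6367, -0.0254, 0.0306]
orientation: [-3.141, -0.0, -1.677]
ft_force: [-1.6, 1.1, 4.8]
width: 0.0474
```

Emit:
carry_out(xyz=[[0,0,0],[0,0,0],[0,0,0],[0,0,0],[0,0,0],[0,0,0.01],[0,0,0.02],[0,0,0.03],[0,0,0.03],[0,0,0.03],[0,0,0.03],[0,0,0.03]], turn=[[0,0,0],[0,0,0],[0,0,0],[0,0,0],[0,0,0],[0,0,0],[0,0,0],[0,0,0],[0,0,0],[0,0,0],[0,0,0],[0,0,0]], fingers=0)

```text
clock: 52.3
position: [0.6363, -0.0253, 0.212]
orientation: [-3.141, 0.0, -1.677]
ft_force: [0.6, -0.4, 0.9]
width: 0.0856
```

Emit:
carry_out(xyz=[[-0.015,0.025,0],[-0.015,0.025,0],[-0.015,0.025,0],[-0.015,0.025,0],[-0.015,0.025,0],[-0.015,0.025,0],[-0.015,0.025,0],[-0.015,0.025,0],[0,0,0],[0,0,0]], turn=[[0,0,0],[0,0,0],[0,0,0],[0,0,0],[0,0,0],[0,0,0],[0,0,0],[0,0,0],[0,0,0],[0,0,0]])

```text
clock: 53.3
position: [0.5163, 0.175, 0.2106]
orientation: [-3.14, -0.0, -1.676]
ft_force: [0.2, -0.3, 0.4]
width: 0.0856
```

```bash
python3 - <<'E'
from h import *
st(); im,d=eyes.get_image("top"); X=cloud("top",d); Z=X[...,2]
for n,z0,z1,x,y,w in(("thick",.05,.07,.531,-.313,.026),("chuck",.05,.1,.482,-.312,.026),("vee",.036,.05,.588,-.021,.04),("thin",.054,.07,.636,-.026,.03),("tape",.015,.04,.683,-.199,.06),("lnut",.011,.03,.5625,.153,.02),("bnut",.009,.03,.5646,-.154,.02)):
    P=X[(Z>z0)&(Z<z1)&(abs(X[...,0]-x)<w)&(abs(X[...,1]-y)<max(w,.04)*(1 if w!=.02 else .5))]; print(n,len(P),len(P) and (rect(P),np.round(np.median(P[:,2])*1000,1)))
a=im[120:280,190:420]; s,_=eyes.get_image("side"); b=s[160:320,130:360]
cv2.imwrite("pics/fin.png",np.vstack([cv2.resize(k,(420,292),interpolation=cv2.INTER_CUBIC) for k in(a,b)])[:,:,::-1])
E
```

```text
t 53.3 pos [516.3 175.  210.6] rpy [-179.9   -0.   -96. ] F [ 0.2 -0.3  0.4] w 85.6 q7 -2.17
thick 328 ((array([ 529. , -314.1]), array([50. , 39.4]), 88.4), np.float64(64.3))
chuck 263 ((array([ 481.8, -310.9]), array([41.6, 42. ]), 87.6), np.float64(68.8))
vee 301 ((array([591.3, -22.5]), array([49.3, 66.9]), 84.0), np.float64(44.3))
thin 180 ((array([634.8, -25.6]), array([47. , 25.5]), 83.5), np.float64(64.1))
tape 569 ((array([ 683.2, -199.3]), array([101.5, 101.4]), 40.9), np.float64(24.6))
lnut 20 ((array([570.8, 156.2]), array([ 7.8, 17.7]), 22.7), np.float64(18.7))
bnut 35 ((array([ 564.8, -154.3]), array([18.5, 19.5]), 42.9), np.float64(15.3))
```

View pics/fin.png

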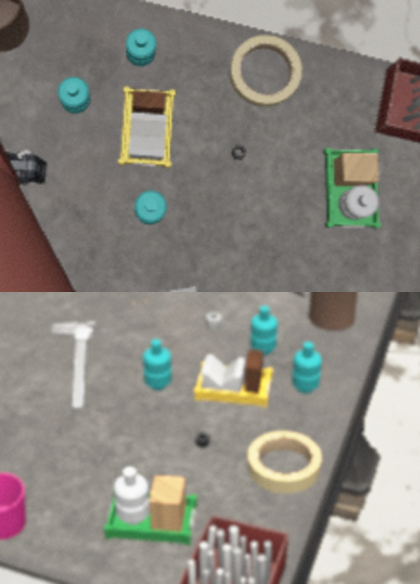

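Everything stands in its tray. In the top crop the yellow tray is at (148,127) and the green at (353,188); the side crop shows all four pieces upright. The gripper partly hides the large nut from above, so I'll check it in the side depth and then hand in.

```bash
python3 - <<'E'
from h import *
from bench import workorder
def nut(d):
    X=cloud("side",d); P=X[(X[...,2]>.009)&(X[...,2]<.03)&(abs(X[...,0]-.5625)<.03)&(abs(X[...,1]-.153)<.03)]; return len(P),rect(P)
print(nut(np.load("pics/side0.npz")["d"]),nut(eyes.get_image("side")[1]))
workorder.sign_off()
E
```

```text
(56, (array([563. , 151.8]), array([28.7, 25.8]), 89.6)) (51, (array([564. , 151.8]), array([23.6, 23.3]), 16.3))
the job is handed in; nothing more can be done
```

I swapped the two pieces and handed the job in at about 53 s. The vee block went by way of the mat. The vee and thin blocks are now in the yellow tray, and the chuck and thick block are in the green one. `sign_off` reports no verdict.

- **Final positions:** in the last top and side views all four pieces stand upright, clear of each other and released, with the arm away from them. From the tray centres, they lie about −15 mm along (vee), +31 mm (thin), −25 mm (chuck) and +22 mm (thick), each within about 2 mm across. The block and vee tops measured 64 and 44 mm, as expected for pieces sitting on the tray floor.
- **Bystanders:** the tape and both nuts are within about 1 mm of where they started. The last top view gave the large nut 9 mm off because the gripper partly hid it. The side camera put it within 1 mm.
- **Disagreement with the text:** the vee block started with its 60 mm side across the green tray, not along it as described. I gripped it that way and turned it about 90° so that the 60 mm lies along the yellow tray.
- **Uncertain reading:** the last vee measurement came out too long (67 mm) because its window caught part of the thin block. I used the reading from before the thin block went in, and the views show no change since.

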